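# Gauge a chocolate block in its mould

## Task

Check the set height of the dark chocolate: raise the height gauge by its red knob so its foot clears the mould, slide the dark chocolate mould by its black tab until its middle is right under the foot, then lower the gauge gently by the knob until the foot rests on the chocolate and its spring has given about half of its 16 mm travel. Let go and leave the gauge standing there on the chocolate; leave the white chocolate mould where it is.

Things in the scene. Friction and masses are not known exactly. Their poses are not given: they have to be found in the camera images.
- dark_mould_mid (a point): Open steel mould, 130 (x) x 76 (y) x 50 mm high, walls 4 mm, flat and loose on the counter, holding a rigid block of dark brown chocolate that fills its plan. The block's level top lies 24 to 43 mm above the counter, below the rim; it varies and is not told. Point: centre of the mould, 25 mm above the counter; x runs lengthwise away from the tab, z up. 0.5 to 0.8 kg with block.
- dark_mould_tab (a point): Upright black handle tab beyond the -x end of the dark brown chocolate mould, 32 (x) x 12 (y) x 62 mm high, from 10 to 72 mm above the counter; pinch its 12 mm thickness from above. A short neck joins it to the mould. Point: centre line of the tab, 50 mm above the counter, 96 mm from the mould's centre; axes as the mould's.
- white_mould_mid (a point): Open steel mould, 130 (x) x 76 (y) x 50 mm high, walls 4 mm, flat and loose on the counter, holding a rigid block of cream-white chocolate that fills its plan. The block's level top lies 24 to 43 mm above the counter, below the rim; it varies and is not told. Point: centre of the mould, 25 mm above the counter; x runs lengthwise away from the tab, z up. 0.5 to 0.8 kg with block.
- white_mould_tab (a point): Upright black handle tab beyond the -x end of the cream-white chocolate mould, 32 (x) x 12 (y) x 62 mm high, from 10 to 72 mm above the counter; pinch its 12 mm thickness from above. A short neck joins it to the mould. Point: centre line of the tab, 50 mm above the counter, 96 mm from the mould's centre; axes as the mould's.
- foot_tip (a point): Centre of the underside of the gauge's foot, a steel disc 30 mm across, 8 mm thick, on a thin brass stem with a green band below the carriage. z up, x points to the column 120 mm away (26 x 34 mm, 239 mm high; base plate 150 mm wide, begins 95 mm from the foot axis). The stand is fixed. Nothing else stands under the foot or on the three sides away from the column.
- gauge_knob (a point): Upright red round knob on the grey carriage arm, straight above the foot, 28 mm across, 50 mm high; grip it from above to slide the carriage up or down. Point: on its axis, 22 mm below its top, 32 mm above the arm. The arm is 36 mm wide and 36 mm thick; its underside is 60 mm above the unpushed foot's underside. z up, x to the column.
- gauge_carriage (a joint): Carriage on the column, m: height of the foot's underside above the counter while its spring is not pushed in; 0 to 0.110, growing upwards. About 5 N of friction keeps it where it is left and it weighs 2.5 N: about 2.5 N pushes it down, 7.5 N lifts it. It starts at 12 to 40 mm, too low for a mould to pass under the foot.
- gauge_foot (a joint): Push-in of the sprung foot into the carriage, m: 0 hanging free, 0.016 spring fully used; 0.3 N per mm. Height of what the foot rests on = carriage value minus this value. The 16 mm green band at the top of its stem slips up into the carriage as it is pushed in.
Things that resemble listed ones, but are neither listed nor needed, are in the scene too. Leave any yellow look-alike of the part that bears dark_mould_mid alone.

How it is judged (in metres and radians):
On the way, in this order (a step that is already met when the one before it is completed fails the run):
1. the dark chocolate mould stands flat with its middle under the raised foot (within 20 mm), the foot free (horizontal distance between foot_tip and dark_mould_mid below 0.02 m and angle between dark_mould_mid's own z axis and vertical below 0.08 rad and value of joint gauge_foot below 0.002 m and z of foot_tip in the frame of dark_mould_mid above 0.025 m), for 0.2 s.
2. the foot rests on the dark chocolate inside the mould with its spring pushed in 4 to 12 mm (value of joint gauge_foot between 0.004 and 0.012 m and z of foot_tip in the frame of dark_mould_mid below 0.021 m and horizontal distance between foot_tip and dark_mould_mid below 0.02 m and angle between dark_mould_mid's own z axis and vertical below 0.08 rad), for 0.3 s.
At the end, for the whole second after the job is handed in: The dark chocolate mould stands flat and still on the counter with its middle within 20 mm of the foot's axis; the gauge's foot rests on the chocolate inside the mould with its spring pushed in 4 to 12 mm, and stays so with the robot clear (all of step 2 and linear speed of dark_mould below 0.01 m/s); the robot touches nothing.
It fails at once if the foot is driven or knocked hard against the dark chocolate or its mould (over 12 N) (contact force between gauge_foot and dark_mould above 12 N).
It fails at once if the white chocolate mould is shifted by more than 20 mm (distance of white_mould_mid from where it was at the start of the episode above 0.02 m).
It also fails if it takes over 72 s, if anything falls off the work surface, if the arm or the gripper's body presses on something with over 40 N, if the wrist force passes 120 N, or if a joint passes its speed limit or range.

## Robot

A 6-joint arm with a two-finger parallel gripper is mounted at the origin on the work surface. World frame = base frame: x ahead of the robot, y to its left, z up, the work surface at z = 0. Lengths are in mm, angles in rad, forces in N, time in s.
With the tool pointing down it reaches from about 350 to 775 mm from the base axis. Payload 7.3 kg.
Tool frame: the origin (TCP) lies at the very end of the fingers, on their centre line; the grasp point (between the pads) lies 19 mm behind it; z points along the fingers, y is the line along which they close (so a half turn about z gives the same grasp; the last joint's range is limited). The gripper opens to 92 mm and grips with 3 to 60 N. Pads are 19 mm wide; open, the fingers measure 130 mm over their backs; the gripper's body (75 mm by 190 mm) begins 47 mm behind the grasp point.
Start: joints at [-1.25, 0.342, 1.524, -0, 1.275, -0.146], TCP at [236.29, -468.841, 226.741] pointing down, gripper open.
Joint ranges: [-2.53, 2.53], [-0.77, 2.02], [0.04, 2.7], [-1, 4.14], [0.28, 2.66], [-3.11, 3.11]. Speed limits (rad/s): [2.57, 2.57, 3.14, 3.14, 3.14, 3.14].

## Interface

Orientations are given as [roll, pitch, yaw] about the fixed x, y, z axes, in that order (R = Rz(yaw) Ry(pitch) Rx(roll)).
In Python, from plant import bot gives the robot as it stands.
- The arm moves only by the tool send_rows, never from a script. Its argument "rows" is a list of rows, each an object of numbers: "x", "y", "z": the shift along the tool's x, y, z in units of 0.2 m (1.0 is 0.2 m); "ax", "ay", "az": the turn, a rotation vector about the tool's x, y, z in units of 60 degrees (1.0 is 60 degrees); "jaw": the opening, from -1 (shut) to 1 (fully open), so that 0 is half open. In form: [{"x": .., "y": .., "z": .., "ax": .., "ay": .., "az": .., "jaw": ..}, ...]. A call has exactly 10 rows; each row is the pose to reach, as a shift and turn from the pose commanded when the call began, along the tool's axes at that moment; what a row does not reach only later rows make up. A row lasts 1/8 s, in which the tool goes at most 62.5 mm and 10.7 degrees, less where a joint would pass 70% of its speed; a pose out of reach is approached as far as the arm can. A call with a number of a shift or a turn outside -1 to 1 is refused whole. A call with a gripper value outside its range is refused whole. The fingers move at their own pace and stop on an object; the grip force is fixed at half the most. Time passes only in rows, so rows that repeat a pose let the fingers close, or fill a call up. It gives the time, the measured TCP pose, the force, the opening and the grip force at its end, in the units of the state.
- bot.get_obs(): the state, without advancing time (a new reading comes with each control period).
- bot.capture(name): name is "scene" or "top"; returns (picture, depth): 420x560x3 uint8, red, green, blue; 420x560 float32, mm along the optical axis (not along the pixel's ray), 0 where there is no reading.
- bot.camera_model(name): a dict with "vertical_fov" (degrees; the focal length in pixels is half the picture's height over the tangent of half this angle, whatever the lens; pixels are square), "cx", "cy" (the principal point, pixels), "R" (3x3) and "t" (3): a world point X has camera coordinates R X + t. Camera axes: x right, y down, z forward; pixel columns grow to the right and rows downward; lengths in mm; the calibration is good to about 2 mm. A picture is of the moment at which its call begins. camera_model takes no time and is no camera call.
- bot.close_job(): hands the job in; it is judged then, once.
The state is a dict: "time": time; "joint_positions": joint angles; "dq": joint speeds; "tau": joint torques, N m; "tool_pos": TCP position; "tcp_rot": TCP orientation; "contact_force": force on the tool from outside, world axes, zero at the start; "moment": the same for the moment, N m; "grip_width": finger opening in mm; "finger_force": force on a finger pad.
Only numpy, scipy, OpenCV 4.12 (cv2) and the standard library are available. Lean on these libraries where they do the work, as an engineer would, in place of code of your own. Each camera call takes 0.05 s, during which the arm holds its last target. There are 200 camera calls.

## Working session

There is one attempt and no reset: what is moved stays moved. The work goes in short steps, Python scripts to look and compute and a tool call to move; the robot and the scene stay as the last step left them, time stands still between calls to the robot, and variables do not carry over. Pictures are saved under pics/ and viewed, at most 10 in all, crops included, and the job is handed in when it is done.

Besides the shell and the picture viewer there is one more tool, called by a JSON object that holds its "fn" and its "kwargs", one argument or row to a line. send_rows: Moves the arm, as the interface text tells. Its arguments: {"type":"object","properties":{"rows":{"type":"array","items":{"type":"object","properties":{"x":{"type":"number","minimum":-1,"maximum":1},"y":{"type":"number","minimum":-1,"maximum":1},"z":{"type":"number","minimum":-1,"maximum":1},"ax":{"type":"number","minimum":-1,"maximum":1},"ay":{"type":"number","minimum":-1,"maximum":1},"az":{"type":"number","minimum":-1,"maximum":1},"jaw":{"type":"number"}}}}},"required":["rows"]}

```bash
mkdir -p pics; cat > h.py <<'E'
import numpy as np, cv2
from plant import bot
def cap(n):
    p,d=bot.capture(n); return p,d
def cam(n):
    m=bot.camera_model(n); f=210/np.tan(np.radians(m['vertical_fov'])/2)
    return f,m['cx'],m['cy'],np.array(m['R']),np.array(m['t'])
def cloud(n,d):
    f,cx,cy,R,t=cam(n); v,u=np.mgrid[0:420,0:560]
    P=np.stack([(u-cx)/f*d,(v-cy)/f*d,d],-1)
    return (P-t)@R
def proj(n,X):
    f,cx,cy,R,t=cam(n); c=R@np.array(X)+t
    return f*c[0]/c[2]+cx,f*c[1]/c[2]+cy
def save(n,p): cv2.imwrite('pics/'+n+'.png',p[...,::-1])
E
python3 - <<'E'
from h import *
ps=[]
for n in('scene','top'):
    p,d=cap(n); save(n+'0',p); np.savez('/tmp/'+n,p=p,d=d); print(cam(n)); print((d==0).mean())
o=bot.get_obs();print(o)
E
```

```text
(np.float64(510.0857081633379), 278.6133253318262, 208.46759824807958, array([[-0.52184516,  0.85303258,  0.0036122 ],
       [ 0.60378313,  0.37235077, -0.704841  ],
       [-0.60259734, -0.36563688, -0.70935613]]), array([ 234.99551799, -213.48363421, 1436.36157717]))
0.003949829931972789
(np.float64(462.80055379263086), 281.29728805342097, 204.17567891748854, array([[-0.02255946, -0.99926414,  0.03102023],
       [-0.99226652,  0.01859171, -0.12272531],
       [ 0.12205828, -0.03354895, -0.99195577]]), array([-12.16505525, 477.80364961, 903.56893733]))
0.004281462585034013
{'time': 0.1, 'joint_positions': array([-1.24995681e+00,  3.42645558e-01,  1.52492503e+00, -4.68103596e-06,
        1.27538624e+00, -1.45959307e-01]), 'dq': array([ 4.94185909e-04, -1.45532747e-03, -1.91218818e-03,  1.74481785e-03,
       -7.44171973e-05, -2.18767291e-03]), 'tau': array([ 1.37298455e-03, -4.32004988e+01, -2.44695514e+01,  7.18829851e-02,
        5.26929356e-02, -3.18034904e-05]), 'tool_pos': array([ 236.18829264, -468.46682113,  226.11710686]), 'tcp_rot': array([-3.14024233e+00, -1.93979585e-04,  4.66800057e-01]), 'contact_force': array([-0.48321574, -0.40824323,  0.56905863]), 'moment': array([-0.02055983, -0.0435583 ,  0.02050171]), 'finger_force': 0.0, 'grip_width': 91.7619402213888}
```

View pics/scene0.png

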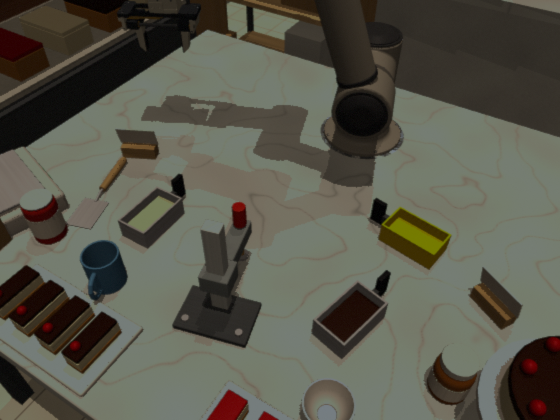

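View pics/top0.png

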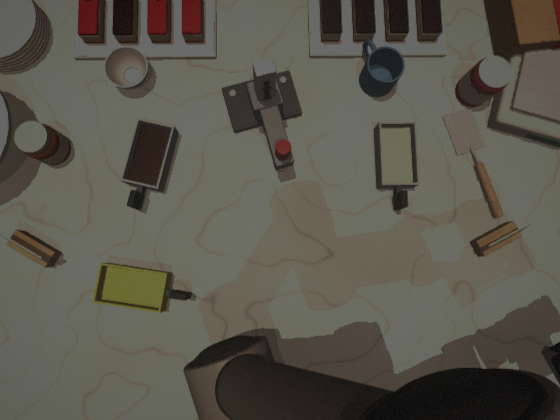

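Candidates, as top-view pixels:
- **Moulds:** dark brown (152,153) with its black tab (136,197), cream-white (396,155), yellow look-alike (132,287). Brown cakes on trays are not moulds.
- **Knob:** red knob at (283,150). The red cakes at (92,18) and (160,18) and the jar lid at (490,75) are also red.

I choose the dark mould at (152,153) and the knob at (283,150), and will measure both and check a crop.

```bash
cat >> h.py <<'E'
def measure(p,d,n,box):
    u0,v0,u1,v1=box
    return cloud(n,d)[v0:v1,u0:u1].reshape(-1,3),p[v0:v1,u0:u1].reshape(-1,3).astype(int)
def rect(P):
    (c,(w,h),a)=cv2.minAreaRect(P[:,:2].astype(np.float32)); return np.round(c,1),round(w,1),round(h,1),round(a,2)
E
python3 - <<'E'
from h import *
z=np.load('/tmp/top.npz');p,d=z['p'],z['d']
for nm,b in dict(dark=(110,110,190,215),white=(365,115,430,215)).items():
    P,C=measure(p,d,'top',b)
    print(nm,'counter z',np.median(P[P[:,2]<15][:,2]))
    k=(P[:,2]>45)&(P[:,2]<56); print(' rim',k.sum(),rect(P[k]),np.median(P[k][:,2]))
    k=(P[:,2]>64)&(P[:,2]<80); print(' tab',k.sum(),rect(P[k]),P[k].mean(0))
    k=(P[:,2]>20)&(P[:,2]<44); print(' mid',k.sum(),P[k].mean(0),np.median(P[k][:,2]))
P,C=measure(p,d,'top',(220,50,320,185))
red=(C[:,0]>90)&(C[:,1]<60); t=P[red]; zt=np.percentile(t[:,2],90); k=t[:,2]>zt-6
print('knob',zt,cv2.minEnclosingCircle(t[k][:,:2].astype(np.float32)),rect(t[k]),k.sum())
k=(~red)&(P[:,2]>zt-56-4)&(P[:,2]<zt-44);print('arm',rect(P[k]),np.median(P[k][:,2]))
k=P[:,2]>225;print('col',rect(P[k]),P[k].mean(0))
c=cv2.resize(p[40:230,100:320],None,fx=3,fy=3);save('crop0',c)
z=np.load('/tmp/scene.npz');p,d=z['p'],z['d']
P,C=measure(p,d,'scene',(220,195,260,240))
red=(C[:,0]>90)&(C[:,1]<60);t=P[red];zt=np.percentile(t[:,2],95);k=t[:,2]>zt-4
print('knob scene',zt,rect(t[k]),cv2.minEnclosingCircle(t[k][:,:2].astype(np.float32)))
P,C=measure(p,d,'scene',(300,265,400,360))
k=(P[:,2]>45)&(P[:,2]<56); print(' rim',k.sum(),rect(P[k]),np.median(P[k][:,2]))
k=(P[:,2]>66)&(P[:,2]<80); print(' tab',k.sum(),rect(P[k]),P[k].mean(0))
E
```

```text
dark counter z -0.0869339209222534
 rim 547 (array([560.1, 247.8]), 78.1, 177.5, 75.77) 49.59569009165193
 tab 118 (array([489.3, 265.2]), 12.9, 32.0, 74.53) [488.86708149 264.71025981  71.37745036]
 mid 2347 [579.86568502 244.28007116  29.77586458] 28.815430228178194
white counter z -0.1427835254852459
 rim 559 (array([ 551.5, -260.9]), 177.9, 77.6, 0.03) 49.40481303831962
 tab 112 (array([ 478.3, -259.8]), 12.3, 30.9, 88.49) [ 478.13417496 -259.54230517   71.04968958]
 mid 2223 [ 571.8238927  -262.33100371   28.83978885] 27.62584492313187
knob 172.92757530518404 ((560.9791870117188, -22.360595703125), 12.766810417175293) (array([561. , -22.3]), 23.8, 23.9, 45.01) 164
arm (array([622.4,  -6.9]), 168.3, 58.2, 15.11) 118.14565159978295
col (array([ 5.281e+02, -4.000e-01]), 327.6, 36.8, 3.04) [638.23958584   7.99716204 320.06293739]
knob scene 174.2306102365788 (array([561.8, -24.3]), 24.9, 23.6, 73.56) ((562.1553955078125, -23.170555114746094), 13.637177467346191)
 rim 643 (array([563. , 245.8]), 77.4, 175.7, 76.16) 49.79121734638934
 tab 97 (array([491.3, 264. ]), 12.0, 34.8, 76.98) [492.41846761 264.17024324  71.68074057]
```

View pics/crop0.png

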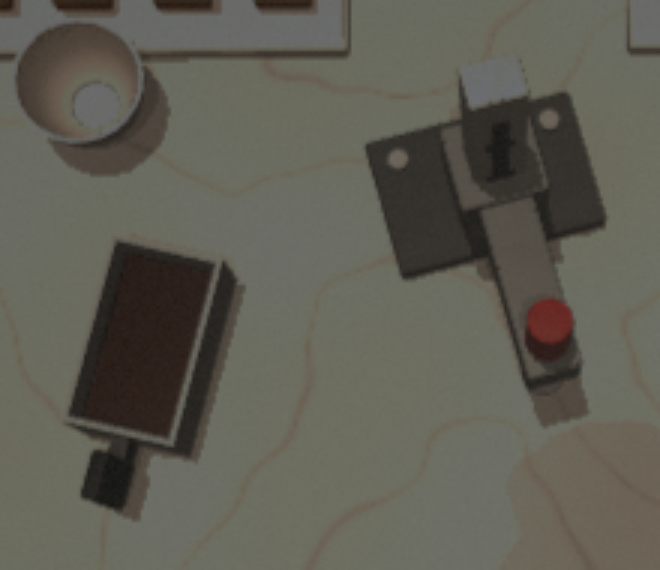

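The crop confirms both: the brown block in the steel mould at crop (145,345) with its black tab at (108,478), and the red knob at (549,322) on the arm that leads to the column. I'll move above the knob.

{"fn": "send_rows", "kwargs": {
  "rows": [
    {"x": 0.08, "y": -0.04, "jaw": 1},
    {"x": 0.2, "y": -0.1, "jaw": 1},
    {"x": 0.3, "y": -0.15, "jaw": 1},
    {"x": 0.4, "y": -0.2, "jaw": 1},
    {"x": 0.5, "y": -0.25, "jaw": 1},
    {"x": 0.6, "y": -0.3, "jaw": 1},
    {"x": 0.7, "y": -0.35, "jaw": 1},
    {"x": 0.8, "y": -0.4, "jaw": 1},
    {"x": 0.9, "y": -0.45, "jaw": 1},
    {"x": 1.0, "y": -0.5, "jaw": 1}
  ]
}}

```text
schema error: expected keys x, y, z, ax, ay, az, jaw
```

{"fn": "send_rows", "kwargs": {
  "rows": [
    {"x": 0.1, "y": -0.05, "jaw": 1},
    {"x": 0.2, "y": -0.1, "jaw": 1},
    {"x": 0.3, "y": -0.15, "jaw": 1},
    {"x": 0.4, "y": -0.2, "jaw": 1},
    {"x": 0.5, "y": -0.25, "jaw": 1},
    {"x": 0.6, "y": -0.3, "jaw": 1},
    {"x": 0.7, "y": -0.35, "jaw": 1},
    {"x": 0.8, "y": -0.4, "jaw": 1},
    {"x": 0.9, "y": -0.45, "jaw": 1},
    {"x": 1.0, "y": -0.5, "jaw": 1}
  ]
}}

```text
schema error: expected keys x, y, z, ax, ay, az, jaw
```

{"fn": "send_rows", "kwargs": {
  "rows": [
    {"x": 0.1, "y": -0.05, "az": 0.05, "jaw": 1},
    {"x": 0.2, "y": -0.1, "az": 0.1, "jaw": 1},
    {"x": 0.3, "y": -0.18, "az": 0.15, "jaw": 1},
    {"x": 0.38, "y": -0.22, "az": 0.19, "jaw": 1},
    {"x": 0.43, "y": -0.25, "az": 0.19, "jaw": 1},
    {"x": 0.455, "y": -0.257, "az": 0.19, "jaw": 1},
    {"x": 0.455, "y": -0.257, "az": 0.19, "jaw": 0.5},
    {"x": 0.455, "y": -0.257, "az": 0.19, "jaw": 0.5},
    {"x": 0.455, "y": -0.257, "az": 0.19, "jaw": 0.5},
    {"x": 0.455, "y": -0.257, "az": 0.19, "jaw": 0.5}
  ]
}}

```text
schema error: expected keys x, y, z, ax, ay, az, jaw
```

{"fn": "send_rows", "kwargs": {
  "rows": [
    {"x": 0.08, "y": -0.04, "z": 0, "ax": 0, "ay": 0, "az": 0, "jaw": 1},
    {"x": 0.2, "y": -0.1, "z": 0, "ax": 0, "ay": 0, "az": 0, "jaw": 1},
    {"x": 0.3, "y": -0.15, "z": 0, "ax": 0, "ay": 0, "az": 0, "jaw": 1},
    {"x": 0.4, "y": -0.2, "z": 0, "ax": 0, "ay": 0, "az": 0, "jaw": 1},
    {"x": 0.5, "y": -0.25, "z": 0, "ax": 0, "ay": 0, "az": 0, "jaw": 1},
    {"x": 0.6, "y": -0.3, "z": 0, "ax": 0, "ay": 0, "az": 0, "jaw": 1},
    {"x": 0.7, "y": -0.35, "z": 0, "ax": 0, "ay": 0, "az": 0, "jaw": 1},
    {"x": 0.8, "y": -0.4, "z": 0, "ax": 0, "ay": 0, "az": 0, "jaw": 1},
    {"x": 0.9, "y": -0.45, "z": 0, "ax": 0, "ay": 0, "az": 0, "jaw": 1},
    {"x": 1.0, "y": -0.5, "z": 0, "ax": 0, "ay": 0, "az": 0, "jaw": 1}
  ]
}}

```text
time: 1.35
tool_pos: [370.4, -287.7, 226.6]
tcp_rot: [-3.141, -0.0, 0.467]
contact_force: [-0.4, -0.7, 0.1]
grip_width: 91.9
finger_force: 0.0
```

{"fn": "send_rows", "kwargs": {
  "rows": [
    {"x": 0.1, "y": -0.05, "z": 0, "ax": 0, "ay": 0, "az": 0, "jaw": 1},
    {"x": 0.2, "y": -0.1, "z": 0, "ax": 0, "ay": 0, "az": 0, "jaw": 1},
    {"x": 0.3, "y": -0.15, "z": 0, "ax": 0, "ay": 0, "az": 0, "jaw": 1},
    {"x": 0.4, "y": -0.2, "z": 0, "ax": 0, "ay": 0, "az": 0, "jaw": 1},
    {"x": 0.5, "y": -0.25, "z": 0, "ax": 0, "ay": 0, "az": 0, "jaw": 1},
    {"x": 0.6, "y": -0.3, "z": 0, "ax": 0, "ay": 0, "az": 0, "jaw": 1},
    {"x": 0.7, "y": -0.35, "z": 0, "ax": 0, "ay": 0, "az": 0, "jaw": 1},
    {"x": 0.8, "y": -0.4, "z": 0, "ax": 0, "ay": 0, "az": 0, "jaw": 1},
    {"x": 0.9, "y": -0.45, "z": 0, "ax": 0, "ay": 0, "az": 0, "jaw": 1},
    {"x": 1.0, "y": -0.5, "z": 0, "ax": 0, "ay": 0, "az": 0, "jaw": 1}
  ]
}}

```text
time: 2.6
tool_pos: [503.5, -108.4, 226.6]
tcp_rot: [-3.141, 0.0, 0.467]
contact_force: [0.0, 0.7, -0.4]
grip_width: 91.8
finger_force: 0.0
```

{"fn": "send_rows", "kwargs": {
  "rows": [
    {"x": 0.1, "y": -0.05, "z": 0, "ax": 0, "ay": 0, "az": 0.05, "jaw": 1},
    {"x": 0.2, "y": -0.1, "z": 0, "ax": 0, "ay": 0, "az": 0.1, "jaw": 1},
    {"x": 0.3, "y": -0.18, "z": 0, "ax": 0, "ay": 0, "az": 0.15, "jaw": 1},
    {"x": 0.38, "y": -0.22, "z": 0, "ax": 0, "ay": 0, "az": 0.19, "jaw": 1},
    {"x": 0.43, "y": -0.25, "z": 0, "ax": 0, "ay": 0, "az": 0.19, "jaw": 1},
    {"x": 0.455, "y": -0.257, "z": 0, "ax": 0, "ay": 0, "az": 0.19, "jaw": 1},
    {"x": 0.455, "y": -0.257, "z": 0, "ax": 0, "ay": 0, "az": 0.19, "jaw": 0.5},
    {"x": 0.455, "y": -0.257, "z": 0, "ax": 0, "ay": 0, "az": 0.19, "jaw": 0.5},
    {"x": 0.455, "y": -0.257, "z": 0, "ax": 0, "ay": 0, "az": 0.19, "jaw": 0.5},
    {"x": 0.455, "y": -0.257, "z": 0, "ax": 0, "ay": 0, "az": 0.19, "jaw": 0.5}
  ]
}}

```text
time: 3.85
tool_pos: [561.5, -23.7, 226.8]
tcp_rot: [3.141, -0.0, 0.267]
contact_force: [-0.1, -0.1, 0.1]
grip_width: 69.1
finger_force: 0.0
```

{"fn": "send_rows", "kwargs": {
  "rows": [
    {"x": 0, "y": 0, "z": 0.08, "ax": 0, "ay": 0, "az": 0, "jaw": 0.5},
    {"x": 0, "y": 0, "z": 0.16, "ax": 0, "ay": 0, "az": 0, "jaw": 0.5},
    {"x": 0, "y": 0, "z": 0.26, "ax": 0, "ay": 0, "az": 0, "jaw": 0.5},
    {"x": 0, "y": 0, "z": 0.36, "ax": 0, "ay": 0, "az": 0, "jaw": 0.5},
    {"x": 0, "y": 0, "z": 0.43, "ax": 0, "ay": 0, "az": 0, "jaw": 0.5},
    {"x": 0, "y": 0, "z": 0.465, "ax": 0, "ay": 0, "az": 0, "jaw": 0.5},
    {"x": 0, "y": 0, "z": 0.465, "ax": 0, "ay": 0, "az": 0, "jaw": 0.5},
    {"x": 0, "y": 0, "z": 0.465, "ax": 0, "ay": 0, "az": 0, "jaw": -1},
    {"x": 0, "y": 0, "z": 0.465, "ax": 0, "ay": 0, "az": 0, "jaw": -1},
    {"x": 0, "y": 0, "z": 0.465, "ax": 0, "ay": 0, "az": 0, "jaw": -1}
  ]
}}

```text
time: 5.1
tool_pos: [561.8, -23.4, 134.1]
tcp_rot: [3.141, -0.001, 0.268]
contact_force: [0.3, -0.2, -0.1]
grip_width: 43.2
finger_force: 0.0
```

{"fn": "send_rows", "kwargs": {
  "rows": [
    {"x": 0, "y": 0, "z": 0, "ax": 0, "ay": 0, "az": 0, "jaw": -1},
    {"x": 0, "y": 0, "z": 0, "ax": 0, "ay": 0, "az": 0, "jaw": -1},
    {"x": 0, "y": 0, "z": 0, "ax": 0, "ay": 0, "az": 0, "jaw": -1},
    {"x": 0, "y": 0, "z": 0, "ax": 0, "ay": 0, "az": 0, "jaw": -1},
    {"x": 0, "y": 0, "z": -0.01, "ax": 0, "ay": 0, "az": 0, "jaw": -1},
    {"x": 0, "y": 0, "z": -0.02, "ax": 0, "ay": 0, "az": 0, "jaw": -1},
    {"x": 0, "y": 0, "z": -0.03, "ax": 0, "ay": 0, "az": 0, "jaw": -1},
    {"x": 0, "y": 0, "z": -0.04, "ax": 0, "ay": 0, "az": 0, "jaw": -1},
    {"x": 0, "y": 0, "z": -0.05, "ax": 0, "ay": 0, "az": 0, "jaw": -1},
    {"x": 0, "y": 0, "z": -0.05, "ax": 0, "ay": 0, "az": 0, "jaw": -1}
  ]
}}

```text
time: 6.35
tool_pos: [561.4, -22.8, 142.7]
tcp_rot: [-3.14, 0.001, 0.268]
contact_force: [1.2, 4.8, -5.8]
grip_width: 27.6
finger_force: 30.0
```

{"fn": "send_rows", "kwargs": {
  "rows": [
    {"x": 0, "y": 0, "z": -0.02, "ax": 0, "ay": 0, "az": 0, "jaw": -1},
    {"x": 0, "y": 0, "z": -0.04, "ax": 0, "ay": 0, "az": 0, "jaw": -1},
    {"x": 0, "y": 0, "z": -0.065, "ax": 0, "ay": 0, "az": 0, "jaw": -1},
    {"x": 0, "y": 0, "z": -0.09, "ax": 0, "ay": 0, "az": 0, "jaw": -1},
    {"x": 0, "y": 0, "z": -0.115, "ax": 0, "ay": 0, "az": 0, "jaw": -1},
    {"x": 0, "y": 0, "z": -0.14, "ax": 0, "ay": 0, "az": 0, "jaw": -1},
    {"x": 0, "y": 0, "z": -0.165, "ax": 0, "ay": 0, "az": 0, "jaw": -1},
    {"x": 0, "y": 0, "z": -0.18, "ax": 0, "ay": 0, "az": 0, "jaw": -1},
    {"x": 0, "y": 0, "z": -0.18, "ax": 0, "ay": 0, "az": 0, "jaw": -1},
    {"x": 0, "y": 0, "z": -0.18, "ax": 0, "ay": 0, "az": 0, "jaw": -1}
  ]
}}

```text
time: 7.6
tool_pos: [561.4, -22.8, 178.8]
tcp_rot: [-3.14, 0.001, 0.268]
contact_force: [0.4, 6.0, -3.6]
grip_width: 27.2
finger_force: 30.0
```

```bash
python3 - <<'E'
from h import *
o=bot.get_obs();print(o['tool_pos'],o['contact_force'],o['grip_width'])
for n,b in dict(top=(110,110,190,215),scene=(300,265,400,360)).items():
    z=np.load('/tmp/%s.npz'%n);P,C=measure(z['p'],z['d'],n,b)
    # interior of the mould
    x=np.array([.969,-.246]);y=np.array([.246,.969]);q=P[:,:2]-[584.3,241]
    k=(abs(q@x)<35)&(abs(q@y)<15);print(n,k.sum(),np.percentile(P[k][:,2],[5,50,95]),C[k].mean(0))
E
```

```text
[561.39831861 -22.78469019 178.84136719] [ 0.44715425  6.01019235 -3.61934308] 27.186975301378297
top 498 [25.99777186 28.47640718 31.15025915] [43.56024096 32.05421687 26.45582329]
scene 492 [26.69744161 29.18278133 31.69608942] [30.21341463 12.42682927  5.87195122]
```

{"fn": "send_rows", "kwargs": {
  "rows": [
    {"x": 0, "y": 0, "z": 0, "ax": 0, "ay": 0, "az": 0, "jaw": 0.5},
    {"x": 0, "y": 0, "z": 0, "ax": 0, "ay": 0, "az": 0, "jaw": 0.5},
    {"x": 0, "y": 0, "z": 0, "ax": 0, "ay": 0, "az": 0, "jaw": 0.5},
    {"x": 0, "y": 0, "z": 0, "ax": 0, "ay": 0, "az": 0, "jaw": 0.5},
    {"x": 0, "y": 0, "z": 0, "ax": 0, "ay": 0, "az": 0, "jaw": 0.5},
    {"x": 0, "y": 0, "z": -0.06, "ax": 0, "ay": 0, "az": 0, "jaw": 0.5},
    {"x": 0, "y": 0, "z": -0.14, "ax": 0, "ay": 0, "az": 0, "jaw": 0.5},
    {"x": 0, "y": 0, "z": -0.22, "ax": 0, "ay": 0, "az": 0, "jaw": 0.5},
    {"x": 0, "y": 0, "z": -0.28, "ax": 0, "ay": 0, "az": 0, "jaw": 0.5},
    {"x": 0, "y": 0, "z": -0.32, "ax": 0, "ay": 0, "az": 0, "jaw": 0.5}
  ]
}}

```text
time: 8.85
tool_pos: [561.8, -23.4, 244.8]
tcp_rot: [3.141, -0.001, 0.268]
contact_force: [-0.8, 0.4, -0.0]
grip_width: 68.9
finger_force: 0.0
```

{"fn": "send_rows", "kwargs": {
  "rows": [
    {"x": 0, "y": -0.05, "z": 0, "ax": 0, "ay": 0, "az": 0, "jaw": 0.5},
    {"x": 0, "y": -0.13, "z": 0, "ax": 0, "ay": 0, "az": 0, "jaw": 0.5},
    {"x": 0, "y": -0.23, "z": 0, "ax": 0, "ay": 0, "az": 0, "jaw": 0.5},
    {"x": 0, "y": -0.33, "z": 0, "ax": 0, "ay": 0, "az": 0, "jaw": 0.5},
    {"x": 0, "y": -0.43, "z": 0, "ax": 0, "ay": 0, "az": 0, "jaw": 0.5},
    {"x": 0, "y": -0.53, "z": 0, "ax": 0, "ay": 0, "az": 0, "jaw": 0.5},
    {"x": 0, "y": -0.63, "z": 0, "ax": 0, "ay": 0, "az": 0, "jaw": 0.5},
    {"x": 0, "y": -0.73, "z": 0, "ax": 0, "ay": 0, "az": 0, "jaw": 0.5},
    {"x": 0, "y": -0.83, "z": 0, "ax": 0, "ay": 0, "az": 0, "jaw": 0.5},
    {"x": 0, "y": -0.93, "z": 0, "ax": 0, "ay": 0, "az": 0, "jaw": 0.5}
  ]
}}

```text
time: 10.1
tool_pos: [512.0, 157.3, 243.7]
tcp_rot: [3.142, -0.0, 0.268]
contact_force: [0.6, -0.8, 0.3]
grip_width: 68.9
finger_force: 0.0
```

{"fn": "send_rows", "kwargs": {
  "rows": [
    {"x": 0, "y": -0.1, "z": 0, "ax": 0, "ay": 0, "az": 0.07, "jaw": 0.3},
    {"x": 0, "y": -0.2, "z": 0, "ax": 0, "ay": 0, "az": 0.14, "jaw": 0.3},
    {"x": 0.01, "y": -0.3, "z": 0, "ax": 0, "ay": 0, "az": 0.21, "jaw": 0.3},
    {"x": 0.02, "y": -0.4, "z": 0, "ax": 0, "ay": 0, "az": 0.28, "jaw": 0.3},
    {"x": 0.03, "y": -0.48, "z": 0, "ax": 0, "ay": 0, "az": 0.35, "jaw": 0.3},
    {"x": 0.04, "y": -0.53, "z": 0.1, "ax": 0, "ay": 0, "az": 0.42, "jaw": 0.3},
    {"x": 0.04, "y": -0.55, "z": 0.2, "ax": 0, "ay": 0, "az": 0.47, "jaw": 0.3},
    {"x": 0.04, "y": -0.55, "z": 0.3, "ax": 0, "ay": 0, "az": 0.493, "jaw": 0.3},
    {"x": 0.04, "y": -0.55, "z": 0.4, "ax": 0, "ay": 0, "az": 0.493, "jaw": 0.3},
    {"x": 0.04, "y": -0.55, "z": 0.5, "ax": 0, "ay": 0, "az": 0.493, "jaw": 0.3}
  ]
}}

```text
time: 11.35
tool_pos: [490.7, 264.9, 143.0]
tcp_rot: [3.142, -0.0, -0.248]
contact_force: [-0.8, -0.5, 0.1]
grip_width: 59.7
finger_force: 0.0
```

```bash
python3 - <<'E'
from h import *
o=bot.get_obs();print(o['time'],o['tool_pos'],o['tcp_rot'],o['contact_force'],o['grip_width'])
p,d=cap('scene');save('s1',p)
P,C=measure(p,d,'scene',(190,140,290,300))
red=(C[:,0]>90)&(C[:,1]<60);t=P[red];zt=np.percentile(t[:,2],95);k=t[:,2]>zt-4
print('knob',zt,rect(t[k]),k.sum())
p,d=cap('top')
P,C=measure(p,d,'top',(220,50,320,185))
red=(C[:,0]>90)&(C[:,1]<60); t=P[red]; zt=np.percentile(t[:,2],90); k=t[:,2]>zt-6
print('knob',zt,rect(t[k]),k.sum())
E
```

```text
11.35 [490.72555716 264.86105444 143.04221666] [ 3.14157677e+00 -1.25944555e-04 -2.48405200e-01] [-0.84801642 -0.46729065  0.06313786] 59.65427973464332
knob 218.90395512194715 (array([837.5, 181.8]), 714.2, 22.5, 36.7) 98
knob 217.5792521596706 (array([467.5, -13.1]), 23.7, 211.3, 84.25) 186
```

View pics/s1.png

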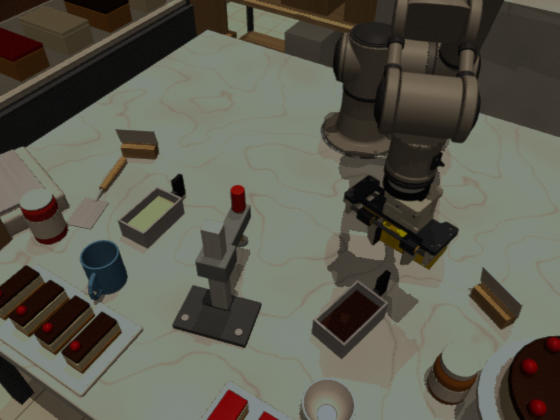

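The scene shows the gauge raised with the knob at (238,198), the foot hanging free at (242,240), and the gripper above the dark mould's tab at (383,282). Next I lower onto the tab and pinch it.

{"fn": "send_rows", "kwargs": {
  "rows": [
    {"x": 0, "y": 0, "z": 0.1, "ax": 0, "ay": 0, "az": 0, "jaw": 0.1},
    {"x": 0, "y": 0, "z": 0.2, "ax": 0, "ay": 0, "az": 0, "jaw": 0.1},
    {"x": 0, "y": 0, "z": 0.3, "ax": 0, "ay": 0, "az": 0, "jaw": 0.1},
    {"x": 0, "y": 0, "z": 0.4, "ax": 0, "ay": 0, "az": 0, "jaw": 0.1},
    {"x": 0, "y": 0, "z": 0.5, "ax": 0, "ay": 0, "az": 0, "jaw": 0.1},
    {"x": 0, "y": 0, "z": 0.55, "ax": 0, "ay": 0, "az": 0, "jaw": 0.1},
    {"x": 0, "y": 0, "z": 0.55, "ax": 0, "ay": 0, "az": 0, "jaw": -1},
    {"x": 0, "y": 0, "z": 0.55, "ax": 0, "ay": 0, "az": 0, "jaw": -1},
    {"x": 0, "y": 0, "z": 0.55, "ax": 0, "ay": 0, "az": 0, "jaw": -1},
    {"x": 0, "y": 0, "z": 0.55, "ax": 0, "ay": 0, "az": 0, "jaw": -1}
  ]
}}

```text
time: 12.7
tool_pos: [491.3, 264.2, 34.2]
tcp_rot: [-3.141, -0.001, -0.249]
contact_force: [-0.0, 0.5, -0.7]
grip_width: 15.1
finger_force: 0.0
```

{"fn": "send_rows", "kwargs": {
  "rows": [
    {"x": 0, "y": 0, "z": 0, "ax": 0, "ay": 0, "az": 0, "jaw": -1},
    {"x": 0, "y": 0, "z": 0, "ax": 0, "ay": 0, "az": 0, "jaw": -1},
    {"x": 0, "y": 0, "z": 0, "ax": 0, "ay": 0, "az": 0, "jaw": -1},
    {"x": 0, "y": 0, "z": 0, "ax": 0, "ay": 0, "az": 0, "jaw": -1},
    {"x": -0.03, "y": 0.01, "z": 0, "ax": 0, "ay": 0, "az": 0, "jaw": -1},
    {"x": -0.07, "y": 0.02, "z": 0, "ax": 0, "ay": 0, "az": 0, "jaw": -1},
    {"x": -0.11, "y": 0.03, "z": 0, "ax": 0, "ay": 0, "az": 0, "jaw": -1},
    {"x": -0.15, "y": 0.04, "z": 0, "ax": 0, "ay": 0, "az": 0, "jaw": -1},
    {"x": -0.18, "y": 0.045, "z": 0, "ax": 0, "ay": 0, "az": 0, "jaw": -1},
    {"x": -0.2, "y": 0.05, "z": 0, "ax": 0, "ay": 0, "az": 0, "jaw": -1}
  ]
}}

```text
time: 13.95
tool_pos: [449.8, 264.5, 34.0]
tcp_rot: [-3.141, -0.001, -0.248]
contact_force: [5.5, -0.0, 4.6]
grip_width: 11.6
finger_force: 30.0
```

{"fn": "send_rows", "kwargs": {
  "rows": [
    {"x": 0.005, "y": 0.02, "z": 0, "ax": 0, "ay": 0, "az": 0, "jaw": -1},
    {"x": 0.015, "y": 0.06, "z": 0, "ax": 0, "ay": 0, "az": 0, "jaw": -1},
    {"x": 0.03, "y": 0.12, "z": 0, "ax": 0, "ay": 0, "az": 0, "jaw": -1},
    {"x": 0.05, "y": 0.2, "z": 0, "ax": 0, "ay": 0, "az": 0, "jaw": -1},
    {"x": 0.07, "y": 0.28, "z": 0, "ax": 0, "ay": 0, "az": 0, "jaw": -1},
    {"x": 0.09, "y": 0.36, "z": 0, "ax": 0, "ay": 0, "az": 0, "jaw": -1},
    {"x": 0.11, "y": 0.44, "z": 0, "ax": 0, "ay": 0, "az": 0, "jaw": -1},
    {"x": 0.13, "y": 0.52, "z": 0, "ax": 0, "ay": 0, "az": 0, "jaw": -1},
    {"x": 0.145, "y": 0.57, "z": 0, "ax": 0, "ay": 0, "az": 0, "jaw": -1},
    {"x": 0.15, "y": 0.6, "z": 0, "ax": 0, "ay": 0, "az": 0, "jaw": -1}
  ]
}}

```text
time: 15.2
tool_pos: [448.5, 141.4, 34.1]
tcp_rot: [-3.14, 0.001, -0.248]
contact_force: [0.9, 6.0, 9.9]
grip_width: 12.3
finger_force: 30.0
```

```bash
cat > m.py <<'E'
from h import *
o=bot.get_obs();print(o['time'],o['tool_pos'],o['tcp_rot'],o['contact_force'],o['grip_width'])
p,d=cap('top')
P=cloud('top',d); t=o['tool_pos']
r=(np.hypot(P[...,0]-t[0]-75,P[...,1]-t[1]+15)<110)&(P[...,2]>42)&(P[...,2]<54)
r&=np.hypot(P[...,0]-t[0],P[...,1]-t[1])>26
n,L,S,_=cv2.connectedComponentsWithStats(r.astype(np.uint8))
k=L==1+np.argmax(S[1:,4]);print('rim',k.sum(),rect(P[k]),'tab',P[k].mean(0))
Y=P[...,:2]-t[:2]
i=(p.astype(int).sum(-1)<125)&(P[...,2]>20)&(P[...,2]<36)&(np.hypot(Y[...,0]-90,Y[...,1]+20)<70)
if i.sum()>20: print('choc',i.sum(),rect(P[i]),np.median(P[i][:,2]))
E
python3 - <<'E'
from m import *
save('t2',p)
E
```

```text
15.2 [448.53547744 141.39165532  34.09191624] [-3.14038269e+00  8.20233412e-04 -2.48433153e-01] [0.86184562 6.02368378 9.93964293] 12.339493847259357
rim 301 (array([543.3, 118.2]), 76.6, 122.6, 76.35) tab [565.06353498 100.45412131  48.9553057 ]
choc 610 (array([542.9, 116.2]), 72.2, 116.7, 76.77) 28.453520351260032
```

View pics/t2.png

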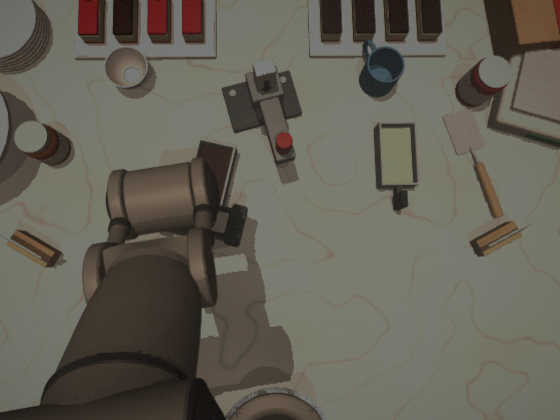

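The top view shows the mould following squarely at (215,170), with yaw still about -13.5°. The arm covers its tab end. I continue the slide.

{"fn": "send_rows", "kwargs": {
  "rows": [
    {"x": 0.005, "y": 0.02, "z": 0, "ax": 0, "ay": 0, "az": 0, "jaw": -1},
    {"x": 0.015, "y": 0.06, "z": 0, "ax": 0, "ay": 0, "az": 0, "jaw": -1},
    {"x": 0.03, "y": 0.12, "z": 0, "ax": 0, "ay": 0, "az": 0, "jaw": -1},
    {"x": 0.05, "y": 0.2, "z": 0, "ax": 0, "ay": 0, "az": 0, "jaw": -1},
    {"x": 0.07, "y": 0.28, "z": 0, "ax": 0, "ay": 0, "az": 0, "jaw": -1},
    {"x": 0.09, "y": 0.36, "z": 0, "ax": 0, "ay": 0, "az": 0, "jaw": -1},
    {"x": 0.11, "y": 0.44, "z": 0, "ax": 0, "ay": 0, "az": 0, "jaw": -1},
    {"x": 0.13, "y": 0.52, "z": 0, "ax": 0, "ay": 0, "az": 0, "jaw": -1},
    {"x": 0.145, "y": 0.57, "z": 0, "ax": 0, "ay": 0, "az": 0, "jaw": -1},
    {"x": 0.15, "y": 0.6, "z": 0, "ax": 0, "ay": 0, "az": 0, "jaw": -1}
  ]
}}

```text
time: 16.5
tool_pos: [447.9, 18.1, 34.1]
tcp_rot: [-3.14, 0.001, -0.248]
contact_force: [0.8, 6.9, 9.4]
grip_width: 11.9
finger_force: 30.0
```

```bash
python3 - <<'E'
from m import *
p,d=cap('scene');P=cloud('scene',d)
k=(P[...,2]>44)&(P[...,2]<53)&(abs(P[...,0]-555)<80)&(abs(P[...,1]-0)<75);print('scene rim',k.sum(),rect(P[k]),P[k].min(0),P[k].max(0));save('s3',p)
E
```

```text
16.5 [447.91958193  18.07697795  34.08922398] [-3.14010637e+00  1.49013146e-03 -2.48461637e-01] [0.80999741 6.86188931 9.42389811] 11.902772893521155
rim 78 (array([584.9,  21.3]), 16.1, 57.8, 62.05) tab [588.07584047  18.97616656  49.61538513]
choc 306 (array([578.9, -10.9]), 66.8, 46.2, 81.43) 28.37819530154014
scene rim 348 (array([539.7,  -6.9]), 79.0, 132.6, 76.31) [475.06993106 -42.1247341   44.07562233] [613.10727809  45.64924569  52.95426655]
```

View pics/s3.png

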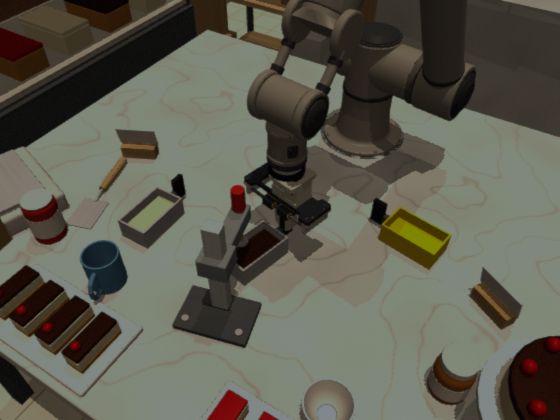

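The scene shows the mould behind the column at (262,250), close to the knob, with the gripper on its tab and the white mould untouched. Last forward nudge, then release.

{"fn": "send_rows", "kwargs": {
  "rows": [
    {"x": 0.015, "y": 0.007, "z": 0, "ax": 0, "ay": 0, "az": 0, "jaw": -1},
    {"x": 0.035, "y": 0.017, "z": 0, "ax": 0, "ay": 0, "az": 0, "jaw": -1},
    {"x": 0.06, "y": 0.03, "z": 0, "ax": 0, "ay": 0, "az": 0, "jaw": -1},
    {"x": 0.085, "y": 0.043, "z": 0, "ax": 0, "ay": 0, "az": 0, "jaw": -1},
    {"x": 0.105, "y": 0.053, "z": 0, "ax": 0, "ay": 0, "az": 0, "jaw": -1},
    {"x": 0.12, "y": 0.062, "z": 0, "ax": 0, "ay": 0, "az": 0, "jaw": -1},
    {"x": 0.12, "y": 0.062, "z": 0, "ax": 0, "ay": 0, "az": 0, "jaw": -1},
    {"x": 0.12, "y": 0.062, "z": 0, "ax": 0, "ay": 0, "az": 0, "jaw": -1},
    {"x": 0.12, "y": 0.062, "z": 0, "ax": 0, "ay": 0, "az": 0, "jaw": -0.3},
    {"x": 0.12, "y": 0.062, "z": 0, "ax": 0, "ay": 0, "az": 0, "jaw": -0.3}
  ]
}}

```text
time: 17.85
tool_pos: [467.6, -0.4, 33.1]
tcp_rot: [3.142, 0.003, -0.248]
contact_force: [0.6, -0.0, -0.3]
grip_width: 27.3
finger_force: 0.0
```

{"fn": "send_rows", "kwargs": {
  "rows": [
    {"x": 0, "y": 0, "z": 0, "ax": 0, "ay": 0, "az": 0, "jaw": -0.3},
    {"x": 0, "y": 0, "z": -0.08, "ax": 0, "ay": 0, "az": 0, "jaw": -0.3},
    {"x": 0, "y": 0, "z": -0.18, "ax": 0, "ay": 0, "az": 0, "jaw": -0.3},
    {"x": 0, "y": 0, "z": -0.3, "ax": 0, "ay": 0, "az": 0, "jaw": -0.3},
    {"x": -0.08, "y": 0, "z": -0.45, "ax": 0, "ay": 0, "az": 0, "jaw": -0.3},
    {"x": -0.16, "y": 0, "z": -0.6, "ax": 0, "ay": 0, "az": 0, "jaw": 0},
    {"x": -0.2, "y": 0, "z": -0.75, "ax": 0, "ay": 0, "az": 0, "jaw": 0.3},
    {"x": -0.2, "y": 0, "z": -0.9, "ax": 0, "ay": 0, "az": 0, "jaw": 0.5},
    {"x": -0.2, "y": 0, "z": -1.0, "ax": 0, "ay": 0, "az": 0, "jaw": 0.5},
    {"x": -0.2, "y": 0, "z": -1.0, "ax": 0, "ay": 0, "az": 0, "jaw": 0.5}
  ]
}}

```text
time: 19.1
tool_pos: [430.8, 8.8, 234.5]
tcp_rot: [-3.141, -0.002, -0.249]
contact_force: [-0.9, 0.3, -0.3]
grip_width: 68.5
finger_force: 0.0
```

```bash
python3 - <<'E'
from h import *
o=bot.get_obs();print(o['time'],o['tool_pos'],o['tcp_rot'],o['contact_force'],o['grip_width'])
q,dq=cap('top');p,d=cap('scene')
for n,im,D in(('top',q,dq),('scene',p,d)):
    P=cloud(n,D)
    k=(P[...,2]>44)&(P[...,2]<54)&(abs(P[...,0]-555)<85)&(abs(P[...,1]+20)<75)&(P[...,0]>483);print(n,k.sum(),rect(P[k]),P[k].min(0),P[k].max(0))
    k=(P[...,2]>66)&(P[...,2]<80)&(abs(P[...,0]-468)<30)&(abs(P[...,1])<40);print(' tab',k.sum(),k.any() and rect(P[k]))
    k=(im[...,0]>90)&(im[...,1]<60)&(P[...,2]>205)&(P[...,2]<225)&(abs(P[...,0]-561)<25)&(abs(P[...,1]+23)<25);print(' knob',k.sum(),k.any() and rect(P[k]),np.percentile(P[k][:,2],90) if k.any() else 0)
save('c4',cv2.resize(np.hstack([q[60:240,200:380],p[170:350,160:340]]),None,fx=2,fy=2))
E
```

```text
19.1 [430.84032396   8.7898611  234.51342868] [-3.14137111e+00 -2.35607760e-03 -2.48570190e-01] [-0.87751233  0.33314284 -0.32554547] 68.49409847253293
top 51 (array([612.6, -57.5]), 35.8, 12.0, 57.95) [599.25317362 -72.21079523  44.53589002] [618.39689366 -40.0067816   53.48774961]
 tab 0 False
 knob 79 (array([566.9, -22.8]), 23.2, 10.7, 87.08) 217.58252779451794
scene 314 (array([554.1, -20.9]), 77.5, 141.5, 77.93) [485.50927584 -48.88800581  44.00205708] [630.56681834  29.2417414   53.83378629]
 tab 80 (array([ 4.653e+02, -1.000e-01]), 12.7, 32.6, 78.95)
 knob 99 (array([562.9, -23.2]), 23.6, 22.9, 86.83) 218.49536245101768
```

View pics/c4.png

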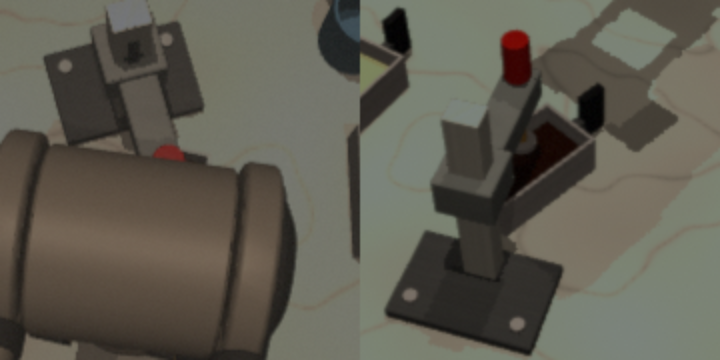

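The crop shows the mould under the gauge: the foot at crop (523,148) over the brown block, the tab at (592,108). The measured middle is about (560,-21) against the foot axis at (561.5,-23). Back to the knob.

{"fn": "send_rows", "kwargs": {
  "rows": [
    {"x": 0.04, "y": 0, "z": -0.04, "ax": 0, "ay": 0, "az": -0.07, "jaw": 0.5},
    {"x": 0.12, "y": 0, "z": -0.05, "ax": 0, "ay": 0, "az": -0.14, "jaw": 0.5},
    {"x": 0.22, "y": 0, "z": -0.05, "ax": 0, "ay": 0, "az": -0.21, "jaw": 0.5},
    {"x": 0.32, "y": 0, "z": -0.05, "ax": 0, "ay": 0, "az": -0.28, "jaw": 0.5},
    {"x": 0.42, "y": -0.007, "z": -0.05, "ax": 0, "ay": 0, "az": -0.35, "jaw": 0.5},
    {"x": 0.52, "y": -0.007, "z": -0.05, "ax": 0, "ay": 0, "az": -0.42, "jaw": 0.5},
    {"x": 0.6, "y": -0.007, "z": -0.05, "ax": 0, "ay": 0, "az": -0.47, "jaw": 0.5},
    {"x": 0.65, "y": -0.007, "z": -0.05, "ax": 0, "ay": 0, "az": -0.493, "jaw": 0.5},
    {"x": 0.672, "y": -0.007, "z": -0.05, "ax": 0, "ay": 0, "az": -0.493, "jaw": 0.5},
    {"x": 0.672, "y": -0.007, "z": -0.05, "ax": 0, "ay": 0, "az": -0.493, "jaw": 0.5}
  ]
}}

```text
time: 20.45
tool_pos: [560.7, -22.8, 243.3]
tcp_rot: [-3.141, 0.001, 0.267]
contact_force: [0.2, -0.5, -0.3]
grip_width: 69.0
finger_force: 0.0
```

{"fn": "send_rows", "kwargs": {
  "rows": [
    {"x": 0, "y": 0, "z": 0.05, "ax": 0, "ay": 0, "az": 0, "jaw": 0.5},
    {"x": 0, "y": 0, "z": 0.11, "ax": 0, "ay": 0, "az": 0, "jaw": 0.5},
    {"x": 0, "y": 0, "z": 0.18, "ax": 0, "ay": 0, "az": 0, "jaw": 0.5},
    {"x": 0, "y": 0, "z": 0.25, "ax": 0, "ay": 0, "az": 0, "jaw": 0.5},
    {"x": 0, "y": 0, "z": 0.3, "ax": 0, "ay": 0, "az": 0, "jaw": 0.5},
    {"x": 0, "y": 0, "z": 0.325, "ax": 0, "ay": 0, "az": 0, "jaw": 0.5},
    {"x": 0, "y": 0, "z": 0.325, "ax": 0, "ay": 0, "az": 0, "jaw": 0.5},
    {"x": 0, "y": 0, "z": 0.325, "ax": 0, "ay": 0, "az": 0, "jaw": -1},
    {"x": 0, "y": 0, "z": 0.325, "ax": 0, "ay": 0, "az": 0, "jaw": -1},
    {"x": 0, "y": 0, "z": 0.325, "ax": 0, "ay": 0, "az": 0, "jaw": -1}
  ]
}}

```text
time: 21.7
tool_pos: [561.1, -22.8, 179.0]
tcp_rot: [3.141, -0.001, 0.268]
contact_force: [-0.3, -0.1, -0.7]
grip_width: 43.5
finger_force: 0.0
```

{"fn": "send_rows", "kwargs": {
  "rows": [
    {"x": 0, "y": 0, "z": 0, "ax": 0, "ay": 0, "az": 0, "jaw": -1},
    {"x": 0, "y": 0, "z": 0, "ax": 0, "ay": 0, "az": 0, "jaw": -1},
    {"x": 0, "y": 0, "z": 0, "ax": 0, "ay": 0, "az": 0, "jaw": -1},
    {"x": 0, "y": 0, "z": 0, "ax": 0, "ay": 0, "az": 0, "jaw": -1},
    {"x": 0, "y": 0, "z": 0.01, "ax": 0, "ay": 0, "az": 0, "jaw": -1},
    {"x": 0, "y": 0, "z": 0.03, "ax": 0, "ay": 0, "az": 0, "jaw": -1},
    {"x": 0, "y": 0, "z": 0.05, "ax": 0, "ay": 0, "az": 0, "jaw": -1},
    {"x": 0, "y": 0, "z": 0.07, "ax": 0, "ay": 0, "az": 0, "jaw": -1},
    {"x": 0, "y": 0, "z": 0.09, "ax": 0, "ay": 0, "az": 0, "jaw": -1},
    {"x": 0, "y": 0, "z": 0.1, "ax": 0, "ay": 0, "az": 0, "jaw": -1}
  ]
}}

```text
time: 22.95
tool_pos: [561.0, -22.9, 158.4]
tcp_rot: [3.141, 0.0, 0.268]
contact_force: [-0.3, -0.5, 3.4]
grip_width: 27.5
finger_force: 30.0
```

```bash
cat > k.py <<'E'
from h import *
o=bot.get_obs();print(o['time'],o['tool_pos'],o['contact_force'],o['grip_width'],o['finger_force'])
for n in('scene','top'):
    p,d=cap(n);P=cloud(n,d)
    g=(abs(P[...,0]-561)<28)&(abs(P[...,1]+23)<28)
    k=g&(p[...,0]>90)&(p[...,1]<60)
    if k.any(): print(n,'red',k.sum(),np.percentile(P[k][:,2],[1,50,97]))
    h=(p[...,1]>p[...,0]*1.3)&(p[...,1]>p[...,2]*1.2)&(abs(P[...,0]-561)<60)&(abs(P[...,1]+23)<60)
    if h.any(): print(n,'green',h.sum(),np.percentile(P[h][:,2],[2,98]))
E
python3 k.py
```

```text
22.95 [561.02214328 -22.85526361 158.37604085] [-0.29260998 -0.48838858  3.41729901] 27.546783321004362 30.00034064054489
scene green 26 [252.12125788 404.54752009]
```

{"fn": "send_rows", "kwargs": {
  "rows": [
    {"x": 0, "y": 0, "z": 0.008, "ax": 0, "ay": 0, "az": 0, "jaw": -1},
    {"x": 0, "y": 0, "z": 0.016, "ax": 0, "ay": 0, "az": 0, "jaw": -1},
    {"x": 0, "y": 0, "z": 0.024, "ax": 0, "ay": 0, "az": 0, "jaw": -1},
    {"x": 0, "y": 0, "z": 0.032, "ax": 0, "ay": 0, "az": 0, "jaw": -1},
    {"x": 0, "y": 0, "z": 0.04, "ax": 0, "ay": 0, "az": 0, "jaw": -1},
    {"x": 0, "y": 0, "z": 0.048, "ax": 0, "ay": 0, "az": 0, "jaw": -1},
    {"x": 0, "y": 0, "z": 0.056, "ax": 0, "ay": 0, "az": 0, "jaw": -1},
    {"x": 0, "y": 0, "z": 0.064, "ax": 0, "ay": 0, "az": 0, "jaw": -1},
    {"x": 0, "y": 0, "z": 0.07, "ax": 0, "ay": 0, "az": 0, "jaw": -1},
    {"x": 0, "y": 0, "z": 0.073, "ax": 0, "ay": 0, "az": 0, "jaw": -1}
  ]
}}

```text
time: 24.3
tool_pos: [561.0, -22.9, 144.0]
tcp_rot: [3.141, -0.0, 0.268]
contact_force: [-0.3, -0.9, 2.7]
grip_width: 27.3
finger_force: 30.0
```

{"fn": "send_rows", "kwargs": {
  "rows": [
    {"x": 0, "y": 0, "z": 0, "ax": 0, "ay": 0, "az": 0, "jaw": -1},
    {"x": 0, "y": 0, "z": 0, "ax": 0, "ay": 0, "az": 0, "jaw": -1},
    {"x": 0, "y": 0, "z": 0, "ax": 0, "ay": 0, "az": 0, "jaw": -1},
    {"x": 0, "y": 0, "z": 0, "ax": 0, "ay": 0, "az": 0, "jaw": 0.3},
    {"x": 0, "y": 0, "z": 0, "ax": 0, "ay": 0, "az": 0, "jaw": 0.5},
    {"x": 0, "y": 0, "z": 0, "ax": 0, "ay": 0, "az": 0, "jaw": 0.5},
    {"x": 0, "y": 0, "z": 0, "ax": 0, "ay": 0, "az": 0, "jaw": 0.5},
    {"x": 0, "y": 0, "z": 0, "ax": 0, "ay": 0, "az": 0, "jaw": 0.5},
    {"x": 0, "y": 0, "z": -0.04, "ax": 0, "ay": 0, "az": 0, "jaw": 0.5},
    {"x": 0, "y": 0, "z": -0.1, "ax": 0, "ay": 0, "az": 0, "jaw": 0.5}
  ]
}}

```text
time: 25.55
tool_pos: [560.9, -22.8, 164.7]
tcp_rot: [-3.142, 0.0, 0.268]
contact_force: [-0.9, 1.2, -0.5]
grip_width: 68.9
finger_force: 0.0
```

{"fn": "send_rows", "kwargs": {
  "rows": [
    {"x": 0, "y": 0, "z": -0.08, "ax": 0, "ay": 0, "az": 0, "jaw": 0.5},
    {"x": 0, "y": 0, "z": -0.16, "ax": 0, "ay": 0, "az": 0, "jaw": 0.5},
    {"x": 0, "y": 0, "z": -0.26, "ax": 0, "ay": 0, "az": 0, "jaw": 0.5},
    {"x": 0, "y": 0, "z": -0.36, "ax": 0, "ay": 0, "az": 0, "jaw": 0.5},
    {"x": -0.1, "y": 0, "z": -0.42, "ax": 0, "ay": 0, "az": 0, "jaw": 0.5},
    {"x": -0.22, "y": 0, "z": -0.45, "ax": 0, "ay": 0, "az": 0, "jaw": 0.5},
    {"x": -0.34, "y": 0, "z": -0.45, "ax": 0, "ay": 0, "az": 0, "jaw": 0.5},
    {"x": -0.46, "y": 0, "z": -0.45, "ax": 0, "ay": 0, "az": 0, "jaw": 0.5},
    {"x": -0.56, "y": 0, "z": -0.45, "ax": 0, "ay": 0, "az": 0, "jaw": 0.5},
    {"x": -0.6, "y": 0, "z": -0.45, "ax": 0, "ay": 0, "az": 0, "jaw": 0.5}
  ]
}}

```text
time: 26.8
tool_pos: [444.8, -54.8, 255.2]
tcp_rot: [3.141, -0.001, 0.267]
contact_force: [-0.2, -0.8, 0.3]
grip_width: 69.1
finger_force: 0.0
```

```bash
python3 k.py; python3 - <<'E'
from h import *
p,d=cap('scene');P=cloud('scene',d);save('c5',cv2.resize(p[170:310,180:310],None,fx=4,fy=4,interpolation=cv2.INTER_CUBIC))
k=(P[...,2]>66)&(P[...,2]<80)&(abs(P[...,0]-468)<30)&(abs(P[...,1])<40);print(' tab',k.sum(),k.any() and rect(P[k]))
print([proj('scene',(561.5,-23,z)) for z in (29,37,89,97)])
E
```

```text
26.8 [444.75379031 -54.80220981 255.16729425] [-0.17075956 -0.8130683   0.31071625] 69.09902505810295 0.0
scene red 107 [178.93348462 182.16095437 184.74557335]
 tab 82 (array([465.3,  -0.5]), 13.4, 34.4, 75.31)
[(np.float64(242.1901748091071), np.float64(253.81648687109725)), (np.float64(242.01246554731023), np.float64(251.39196609339)), (np.float64(240.8102317888465), np.float64(234.98966551781146)), (np.float64(240.61768594327836), np.float64(232.36272644597645))]
```

View pics/c5.png

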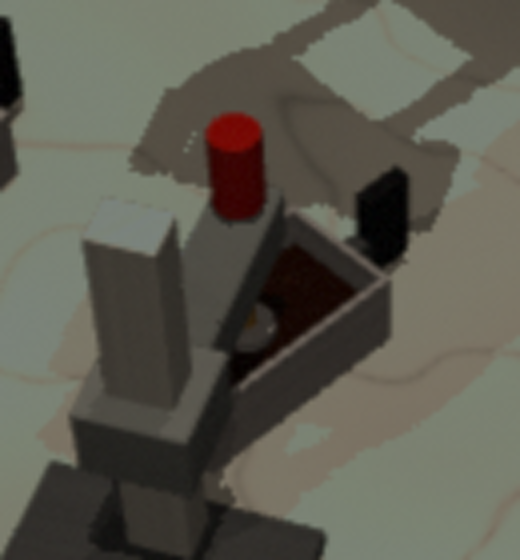

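The crop shows the foot disc at crop (255,325) on the brown block, the carriage lowered, and the mould in place. I'll check the push-in from the depth of the disc's top.

```bash
python3 - <<'E'
from h import *
D=[];
for i in range(6):
    p,d=cap('scene'); D.append(d)
P=cloud('scene',np.median(D,0)); 
np.set_printoptions(linewidth=200,precision=0,suppress=True)
print(P[240:262,234:258,2]); print(p[240:262,234:258].sum(-1))
k=(p[...,0]>90)&(p[...,1]<60)&(abs(P[...,0]-561)<28)&(abs(P[...,1]+23)<28)
print(np.percentile(P[k][:,2],[50,90,95,97]))
x=P[...,:2]-[540,-16];k=(abs(x[...,0])<25)&(abs(x[...,1])<15)&(P[...,2]<40)&(P[...,2]>20)&(p[...,0]<50);print('choc',k.sum(),np.median(P[k][:,2]))
E
```

```text
[[129. 127. 128. 129. 129. 127. 127. 123. 116. 112. 105. 100.  28.  29.  28.  30.  30.  28.  30.  29.  30.  30.  30.  30.]
 [128. 130. 127. 129. 127. 129. 126. 121. 113. 109. 102.  97.  28.  31.  29.  30.  30.  29.  29.  30.  30.  29.  31.  30.]
 [129. 129. 129. 129. 127. 126. 123. 117. 112. 107. 100.  29.  29.  30.  30.  30.  29.  28.  30.  29.  29.  29.  30.  30.]
 [128. 128. 129. 128. 128. 126. 121. 115. 109. 104.  98.  29.  28.  29.  30.  29.  31.  29.  29.  30.  28.  30.  29.  29.]
 [128. 130. 129. 127. 127. 123. 118. 112. 107. 101.  29.  30.  29.  30.  29.  29.  31.  29.  29.  29.  30.  30.  29.  29.]
 [129. 128. 129. 128. 125. 122. 115. 110. 103.  99.  31.  29.  29.  30.  32.  30.  30.  29.  30.  30.  29.  30.  30.  30.]
 [129. 128. 128. 127. 123. 117. 113. 107. 101.  96.  40.  40.  29.  30.  30.  29.  28.  29.  29.  29.  30.  29.  30.  29.]
 [129. 127. 128. 126. 122. 116. 111. 104.  98.  53.  40.  40.  40.  29.  29.  29.  30.  29.  31.  29.  29.  31.  30.  29.]
 [128. 128. 127. 124. 119. 113. 107. 102.  95.  49.  40.  40.  40.  41.  29.  30.  31.  29.  29.  31.  30.  28.  30.
[... 3135 characters left out ...]
38 126 112  70  42  34  27  32  76 178 256 271 219 150]
 [ 92  88  78  74  78 116 127 129 126 123 116 104  70  43  28  38  72 112 180 254 245 195 149 130]
 [146 126  91  76  55  87 110 114 111 109  76  41  30  29  39  81 179 262 270 219 153 137 129 127]
 [253 237 163  88  38  23  36  40  38  34  20  17  21  32  84 179 259 270 223 158 131 126 130 130]
 [256 238 189  93  23  15  16   9  19  13  14  25  62 118 177 255 241 171 139 130 131 129 130 132]
 [250 223 139  52  18  16  10  13  21  10  22  72 177 261 265 222 161 127 126 126 130 132 131 126]
 [235 192 108  34  12   9  11  17  14  27  86 177 260 268 219 156 128 129 127 130 133 129 128 126]]
[182. 183. 183. 183.]
choc 181 29.533953181587925
```

The disc top is about 40 mm, the chocolate about 29.5 mm and the arm top about 128 mm. So the arm-to-disc gap is still about 52 mm. The foot is not pushed in yet and hangs about 2.5 mm above the chocolate. The physical relation is foot height = carriage + push, so I regrip and lower about 10.7 mm more.

{"fn": "send_rows", "kwargs": {
  "rows": [
    {"x": 0.1, "y": 0, "z": 0, "ax": 0, "ay": 0, "az": 0, "jaw": 0.5},
    {"x": 0.25, "y": 0, "z": 0, "ax": 0, "ay": 0, "az": 0, "jaw": 0.5},
    {"x": 0.4, "y": 0, "z": 0, "ax": 0, "ay": 0, "az": 0, "jaw": 0.5},
    {"x": 0.52, "y": 0, "z": 0, "ax": 0, "ay": 0, "az": 0, "jaw": 0.5},
    {"x": 0.58, "y": 0, "z": 0, "ax": 0, "ay": 0, "az": 0, "jaw": 0.5},
    {"x": 0.602, "y": 0, "z": 0.02, "ax": 0, "ay": 0, "az": 0, "jaw": 0.5},
    {"x": 0.602, "y": 0, "z": 0.1, "ax": 0, "ay": 0, "az": 0, "jaw": 0.5},
    {"x": 0.602, "y": 0, "z": 0.2, "ax": 0, "ay": 0, "az": 0, "jaw": 0.5},
    {"x": 0.602, "y": 0, "z": 0.28, "ax": 0, "ay": 0, "az": 0, "jaw": 0.5},
    {"x": 0.602, "y": 0, "z": 0.32, "ax": 0, "ay": 0, "az": 0, "jaw": 0.5}
  ]
}}

```text
time: 28.5
tool_pos: [560.5, -22.9, 189.2]
tcp_rot: [-3.141, 0.002, 0.268]
contact_force: [0.5, 0.5, -0.6]
grip_width: 68.7
finger_force: 0.0
```

{"fn": "send_rows", "kwargs": {
  "rows": [
    {"x": 0, "y": 0, "z": 0.05, "ax": 0, "ay": 0, "az": 0, "jaw": 0.5},
    {"x": 0, "y": 0, "z": 0.12, "ax": 0, "ay": 0, "az": 0, "jaw": 0.5},
    {"x": 0, "y": 0, "z": 0.19, "ax": 0, "ay": 0, "az": 0, "jaw": 0.5},
    {"x": 0, "y": 0, "z": 0.22, "ax": 0, "ay": 0, "az": 0, "jaw": 0.5},
    {"x": 0, "y": 0, "z": 0.235, "ax": 0, "ay": 0, "az": 0, "jaw": 0.5},
    {"x": 0, "y": 0, "z": 0.235, "ax": 0, "ay": 0, "az": 0, "jaw": 0.5},
    {"x": 0, "y": 0, "z": 0.235, "ax": 0, "ay": 0, "az": 0, "jaw": -1},
    {"x": 0, "y": 0, "z": 0.235, "ax": 0, "ay": 0, "az": 0, "jaw": -1},
    {"x": 0, "y": 0, "z": 0.235, "ax": 0, "ay": 0, "az": 0, "jaw": -1},
    {"x": 0, "y": 0, "z": 0.235, "ax": 0, "ay": 0, "az": 0, "jaw": -1}
  ]
}}

```text
time: 29.75
tool_pos: [561.4, -22.7, 143.2]
tcp_rot: [3.141, -0.0, 0.268]
contact_force: [-0.2, 0.4, -0.2]
grip_width: 33.6
finger_force: 0.0
```

{"fn": "send_rows", "kwargs": {
  "rows": [
    {"x": 0, "y": 0, "z": 0, "ax": 0, "ay": 0, "az": 0, "jaw": -1},
    {"x": 0, "y": 0, "z": 0, "ax": 0, "ay": 0, "az": 0, "jaw": -1},
    {"x": 0, "y": 0, "z": 0, "ax": 0, "ay": 0, "az": 0, "jaw": -1},
    {"x": 0, "y": 0, "z": 0.005, "ax": 0, "ay": 0, "az": 0, "jaw": -1},
    {"x": 0, "y": 0, "z": 0.01, "ax": 0, "ay": 0, "az": 0, "jaw": -1},
    {"x": 0, "y": 0, "z": 0.015, "ax": 0, "ay": 0, "az": 0, "jaw": -1},
    {"x": 0, "y": 0, "z": 0.02, "ax": 0, "ay": 0, "az": 0, "jaw": -1},
    {"x": 0, "y": 0, "z": 0.025, "ax": 0, "ay": 0, "az": 0, "jaw": -1},
    {"x": 0, "y": 0, "z": 0.028, "ax": 0, "ay": 0, "az": 0, "jaw": -1},
    {"x": 0, "y": 0, "z": 0.028, "ax": 0, "ay": 0, "az": 0, "jaw": -1}
  ]
}}

```text
time: 31.0
tool_pos: [561.4, -22.8, 137.5]
tcp_rot: [3.141, -0.0, 0.268]
contact_force: [-1.5, -0.8, 3.5]
grip_width: 27.4
finger_force: 30.0
```

{"fn": "send_rows", "kwargs": {
  "rows": [
    {"x": 0, "y": 0, "z": 0.005, "ax": 0, "ay": 0, "az": 0, "jaw": -1},
    {"x": 0, "y": 0, "z": 0.01, "ax": 0, "ay": 0, "az": 0, "jaw": -1},
    {"x": 0, "y": 0, "z": 0.015, "ax": 0, "ay": 0, "az": 0, "jaw": -1},
    {"x": 0, "y": 0, "z": 0.02, "ax": 0, "ay": 0, "az": 0, "jaw": -1},
    {"x": 0, "y": 0, "z": 0.025, "ax": 0, "ay": 0, "az": 0, "jaw": -1},
    {"x": 0, "y": 0, "z": 0.025, "ax": 0, "ay": 0, "az": 0, "jaw": -1},
    {"x": 0, "y": 0, "z": 0.025, "ax": 0, "ay": 0, "az": 0, "jaw": -1},
    {"x": 0, "y": 0, "z": 0.025, "ax": 0, "ay": 0, "az": 0, "jaw": -1},
    {"x": 0, "y": 0, "z": 0.025, "ax": 0, "ay": 0, "az": 0, "jaw": -1},
    {"x": 0, "y": 0, "z": 0.025, "ax": 0, "ay": 0, "az": 0, "jaw": -1}
  ]
}}

```text
time: 32.25
tool_pos: [561.4, -22.8, 132.5]
tcp_rot: [3.141, -0.0, 0.268]
contact_force: [0.7, -0.9, 2.9]
grip_width: 27.6
finger_force: 30.0
```

{"fn": "send_rows", "kwargs": {
  "rows": [
    {"x": 0, "y": 0, "z": 0, "ax": 0, "ay": 0, "az": 0, "jaw": 0.3},
    {"x": 0, "y": 0, "z": 0, "ax": 0, "ay": 0, "az": 0, "jaw": 0.5},
    {"x": 0, "y": 0, "z": 0, "ax": 0, "ay": 0, "az": 0, "jaw": 0.5},
    {"x": 0, "y": 0, "z": 0, "ax": 0, "ay": 0, "az": 0, "jaw": 0.5},
    {"x": 0, "y": 0, "z": 0, "ax": 0, "ay": 0, "az": 0, "jaw": 0.5},
    {"x": 0, "y": 0, "z": -0.06, "ax": 0, "ay": 0, "az": 0, "jaw": 0.5},
    {"x": 0, "y": 0, "z": -0.14, "ax": 0, "ay": 0, "az": 0, "jaw": 0.5},
    {"x": 0, "y": 0, "z": -0.24, "ax": 0, "ay": 0, "az": 0, "jaw": 0.5},
    {"x": 0, "y": 0, "z": -0.34, "ax": 0, "ay": 0, "az": 0, "jaw": 0.5},
    {"x": 0, "y": 0, "z": -0.44, "ax": 0, "ay": 0, "az": 0, "jaw": 0.5}
  ]
}}

```text
time: 33.5
tool_pos: [561.6, -22.8, 222.7]
tcp_rot: [3.141, -0.002, 0.268]
contact_force: [0.0, -1.0, 1.2]
grip_width: 68.9
finger_force: 0.0
```

{"fn": "send_rows", "kwargs": {
  "rows": [
    {"x": 0, "y": 0, "z": -0.08, "ax": 0, "ay": 0, "az": 0, "jaw": 0.5},
    {"x": -0.06, "y": 0, "z": -0.13, "ax": 0, "ay": 0, "az": 0, "jaw": 0.5},
    {"x": -0.15, "y": 0, "z": -0.15, "ax": 0, "ay": 0, "az": 0, "jaw": 0.5},
    {"x": -0.25, "y": 0, "z": -0.15, "ax": 0, "ay": 0, "az": 0, "jaw": 0.5},
    {"x": -0.35, "y": 0, "z": -0.15, "ax": 0, "ay": 0, "az": 0, "jaw": 0.5},
    {"x": -0.45, "y": 0, "z": -0.15, "ax": 0, "ay": 0, "az": 0, "jaw": 0.5},
    {"x": -0.53, "y": 0, "z": -0.15, "ax": 0, "ay": 0, "az": 0, "jaw": 0.5},
    {"x": -0.58, "y": 0, "z": -0.15, "ax": 0, "ay": 0, "az": 0, "jaw": 0.5},
    {"x": -0.6, "y": 0, "z": -0.15, "ax": 0, "ay": 0, "az": 0, "jaw": 0.5},
    {"x": -0.6, "y": 0, "z": -0.15, "ax": 0, "ay": 0, "az": 0, "jaw": 0.5}
  ]
}}

```text
time: 34.75
tool_pos: [445.8, -54.5, 250.6]
tcp_rot: [3.141, -0.0, 0.268]
contact_force: [0.9, 0.4, 0.4]
grip_width: 69.0
finger_force: 0.0
```

```bash
python3 - <<'E'
from h import *
o=bot.get_obs();print(o['time'],o['tool_pos'],o['contact_force'])
D=[];
for i in range(6):
    p,d=cap('scene'); D.append(d)
P=cloud('scene',np.median(D,0)); 
np.set_printoptions(linewidth=200,precision=0,suppress=True)
print(P[244:262,232:254,2])
k=(p[...,0]>90)&(p[...,1]<60)&(abs(P[...,0]-561)<28)&(abs(P[...,1]+23)<28)
print(np.percentile(P[k][:,2],[50,90,95,97]))
k=(P[...,2]>66)&(P[...,2]<80)&(abs(P[...,0]-468)<30)&(abs(P[...,1])<40);print(' tab',k.sum(),k.any() and rect(P[k]))
save('c6',cv2.resize(p[170:310,180:310],None,fx=4,fy=4,interpolation=cv2.INTER_CUBIC))
E
```

```text
34.75 [445.76746477 -54.53728848 250.60816092] [0.86786585 0.38030088 0.41911165]
[[118. 118. 118. 117. 118. 118. 117. 118. 116. 113. 108. 102.  97.  89.  30.  29.  27.  29.  30.  29.  30.  30.]
 [118. 118. 118. 118. 118. 119. 118. 117. 115. 109. 105.  99.  93.  87.  29.  29.  30.  30.  30.  30.  29.  29.]
 [117. 118. 118. 117. 117. 117. 117. 114. 112. 106. 101.  97.  90.  30.  30.  30.  29.  30.  30.  30.  29.  30.]
 [118. 118. 118. 118. 117. 117. 116. 114. 110. 105.  99.  93.  85.  38.  29.  30.  29.  30.  30.  29.  29.  30.]
 [119. 118. 118. 117. 117. 117. 115. 113. 107. 101.  97.  90.  37.  37.  36.  30.  30.  30.  29.  30.  30.  31.]
 [117. 118. 118. 117. 117. 117. 117. 111. 105.  99.  93.  88.  38.  36.  38.  36.  29.  30.  29.  31.  29.  30.]
 [117. 117. 118. 117. 116. 117. 114. 109. 102.  96.  92.  85.  37.  37.  37.  37.  35.  31.  29.  30.  29.  30.]
 [117. 117. 117. 117. 116. 116. 111. 107. 100.  95.  88.  42.  37.  38.  37.  36.  38.  30.  30.  30.  28.  30.]
 [118. 117. 117. 118. 117. 114. 108. 102.  97.  91.  86.  37.  37.  37.  37.  37.  37.  30.  29.  31.  30.  30.]
 
[... 387 characters left out ...]
7.  37.  36.  36.  36.  33.  30.  29.  29.  29.  28.  51.  51.]
 [118. 117. 116. 112. 107. 102.  95.  90.  35.  35.  36.  34.  34.  32.  29.  30.  29.  29.  29.  51.  50.  51.]
 [118. 117. 115. 111. 105.  98.  93.  87.  32.  31.  32.  32.  31.  30.  30.  28.  30.  29.  51.  50.  51.  47.]
 [117. 117. 114. 106. 102.  96.  91.  29.  29.  29.  30.  30.  29.  29.  30.  29.  52.  51.  51.  49.  48.  44.]
 [117. 115. 110. 103.  98.  94.  88.  30.  29.  31.  28.  29.  30.  29.  29.  50.  51.  51.  49.  46.  45.  41.]
 [124. 123. 123. 123.  97.  91.  85.  28.  30.  31.  30.  29.  30.  51.  51.  50.  51.  47.  46.  42.  41.  38.]]
[172. 172. 173. 173.]
 tab 80 (array([466.,  -0.]), 11.9, 31.9, 80.52)
```

View pics/c6.png

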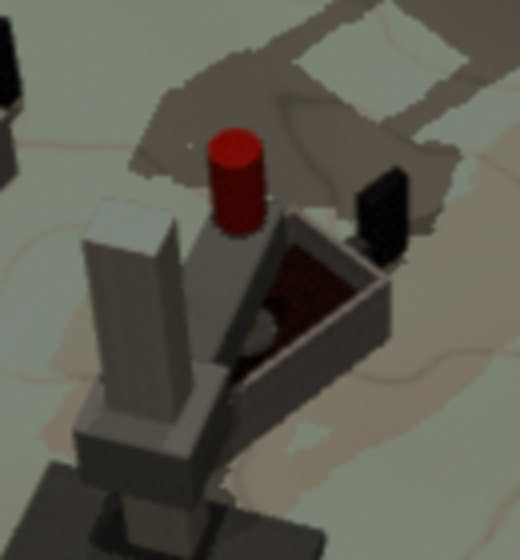

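The disc now sits on the chocolate at crop (257,335). It came down 2.8 mm (40.0 to 37.2) while the arm came down 10.8 mm, so the spring is pushed in about 8 mm. The robot is clear, so I hand in.

```bash
python3 -c "
from plant import bot
print(bot.close_job())"
```

```text
the job is handed in; nothing more can be done
None
```

The job is handed in at about 35 s: the gauge stands on the dark chocolate with its spring pushed in about 8 mm, the mould's middle measured within about 5 mm of the foot axis, the white mould was not touched, and the robot is clear; no verdict came back.

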